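# Dryness check of a test pot with the humidity probe

## Task

Check that the small open pot has dried: lift the humidity probe out of its rack, gently lower its tip into the small, tall open pot to about half the pot's depth or deeper and hold it there for a second, then hang the probe back upright in the rack hole it came from and let go. Leave the pot standing where it is and the stirrer hanging in its hole.

Things in the scene. Friction and masses are not known exactly. Their poses are not given: they have to be found in the camera images.
- probe: Humidity probe, about 120 g, hanging upright in one of the rack's end holes. Origin at the very tip (lowest point), z up along its axis. Round about z: brass tip 14 mm diameter and 28 mm long, steel stem 8 mm diameter, black round guard disc 56 mm diameter whose underside is 100 mm above the tip (5 mm thick; it rests on the rack's plate), and above it a plain straight cylindrical grey handle 26 mm diameter from 105 to 185 mm above the tip.
- pot: Small straight-sided open steel pot, about 300 g, loose, standing on the bench. Outer diameter 74 mm, height 85 mm, wall 3 mm, floor 4 mm thick, no handles, no lid. Origin at the centre of its underside, z up. The other pots near it are a wide low open pan (124 mm, 42 mm high) and a pot with a closed lid (about 106 mm, 108 mm high over its knob): not these.
- rack: Fixed steel rack: a horizontal plate 90 mm (x) by 240 mm (y), 8 mm thick, its top 106 mm above the bench, on two end walls. Origin at the bench, below the plate's centre. Three through holes of 30 mm in a row along its y at -75, 0 and +75 mm; the probe and the stirrer hang in the two end holes, either way round, the middle one is empty.
- stirrer: Bystander: a stirrer in the rack's other end hole, with the same guard disc but a short thin rod and a black ball of 30 mm diameter on top instead of a handle (its top 141 mm above its lowest edge, so about 147 mm above the bench: carry the probe over or around it). Origin at the middle of its lowest edge, z up along its axis.
Things that resemble listed ones, but are neither listed nor needed, are in the scene too. What is shaped like the pot but purple or red is not meant.

How it is judged:
By the outcome, as a careful person would: the job done as asked, in the order asked, and still so for the second after the job is handed in, with the robot touching nothing.
It also fails if it takes over 54 s, if anything falls off the work surface, if the arm or the gripper's body presses on something with over 40 N, if the wrist force passes 120 N, or if a joint passes its speed limit or range.

## Robot

A 6-joint arm with a two-finger parallel gripper is mounted at the origin on the work surface. World frame = base frame: x ahead of the robot, y to its left, z up, the work surface at z = 0. Lengths are in m, angles in degrees, forces in N, time in s.
With the tool pointing down it reaches from about 0.325 to 0.9 m from the base axis. Payload 3.5 kg.
Tool frame: the origin (TCP) lies at the centre of the arm's flange, where the gripper is bolted on; the fingertips stand 173 mm ahead of it and the grasp point (between the pads) lies 155 mm ahead of it (r.tcp_to_tips is the distance from the TCP to the fingertips, in m); z points along the fingers, y is the direction in which the jaws open and shut (so a half turn about z gives the same grasp; the last joint's range is limited). The gripper opens to 85 mm and grips with 20 to 120 N. Pads are 22 mm wide; open, the fingers measure 114 mm over their backs; the gripper's body (76 mm by 85 mm) begins 54 mm behind the grasp point. The pads swing forward as they close: fully open they stand 13 mm farther back than shut.
Start: joints at [57.731, 15.837, -1.513, 72.651, 0, 84.076], TCP at [0.277, 0.56, 0.405] pointing down, gripper open.
Joint ranges: [-178.77, 178.77], [-48.84, 107.48], [-61.69, 71.31], [-111.58, 123.2], [-90, 87.43], [-180, 180]. Speed limits (degrees/s): [147.25, 147.25, 180, 180, 180, 180].

## Interface

Orientations are given as a 3x3 rotation matrix whose columns are the frame's x, y, z axes.
In Python, from rig import r gives the robot as it stands.
- The arm moves only by the shell command python3 -m crank 'ROWS' [FORCE]. ROWS is JSON, a list of rows, each an object of numbers: "rx", "ry", "rz": the turn, a rotation vector about the tool's x, y, z in rad; "dx", "dy", "dz": the shift along the tool's x, y, z in m; "fingers": the opening in per cent of the stroke, from 0 (shut) to 100 (fully open). A call has 1 to 8 rows; each row is the pose to reach, as a shift and turn from the pose measured when the call began, along the tool's axes at that moment; what a row does not reach only later rows make up. A row lasts 1/8 s, in which the tool goes at most 62.5 mm and 10.7 degrees, less where a joint would pass 70% of its speed; a pose out of reach is approached as far as the arm can. A call with a gripper value outside its range is refused whole. The fingers move at their own pace and stop on an object; FORCE is the grip in N (left out, the last holds). Time passes only in rows, so rows that repeat a pose let the fingers close. It gives the time, the measured TCP pose, the force and the opening at its end, in the units of the state.
- r.sense(): the state, without advancing time (a new reading comes with each control period).
- r.capture(name): name is "scene" or "top" or "wrist"; returns the picture (420x560x3 uint8, red, green, blue); there is no depth.
- r.camera_info(name): a dict with "fx", "fy", "cx", "cy" (pixels), "position" and "orientation" of the camera in the world. Camera axes: x right, y up, looking along -z (the intrinsics and any distortion apply to the point x, -y, -z); pixel columns grow to the right and rows downward; lengths in m; the calibration is good to about 2 mm. A picture is of the moment at which its call begins: read the wrist's pose just before it. camera_info takes no time and is no camera call; for the wrist camera it gives the pose at the moment of the call.
- r.finish_job(): hands the job in, once; it reports no verdict.
The state is a dict: "t": time; "q": joint angles; "qvel": joint speeds; "joint_efforts": joint torques, N m; "tcp_pos": TCP position; "tool_rot": TCP orientation; "wrist_force": force on the tool from outside, world axes, zero at the start; "torque": the same for the moment, N m; "opening": finger opening in m.
Only numpy, scipy, OpenCV 4.12 (cv2) and the standard library are available. Lean on these libraries where they do the work, as an engineer would, in place of code of your own. Each camera call takes 0.05 s, during which the arm holds its last target.

## Working session

There is one attempt and no reset: what is moved stays moved. The work goes in short steps, Python scripts to look and compute and a shell command to move; the robot and the scene stay as the last step left them, time stands still between calls to the robot, and variables do not carry over. Pictures are saved under pics/ and viewed, and the job is handed in when it is done.

```bash
ls; mkdir -p pics; python3 - <<'E'
from rig import r
import cv2
s=r.sense();print(s)
for n in("scene","top"):
    im=r.capture(n);cv2.imwrite(f"pics/{n}0.png",im[:,:,::-1]);print(n,r.camera_info(n))
im=r.capture("wrist");cv2.imwrite("pics/wrist0.png",im[:,:,::-1]);print(r.camera_info("wrist"))
E
```

```text
pics
{'t': 0.0, 'q': array([ 5.77318283e+01,  1.58816050e+01, -1.59826747e+00,  7.26508690e+01,
       -6.33861653e-04,  8.40752202e+01]), 'qvel': array([ 0.02771388, -0.06025781, -0.03202471, -0.07366598,  0.01821304,
        0.00820865]), 'joint_efforts': array([-1.03988084e-03, -4.45506120e+01,  2.95202833e+01,  1.63613423e-02,
       -3.12505672e-04, -2.35409345e-06]), 'tcp_pos': array([0.27714875, 0.55975625, 0.40351949]), 'tool_rot': array([[-8.96150492e-01,  4.43748616e-01, -1.20889519e-03],
       [ 4.43750206e-01,  8.96148430e-01, -1.93535882e-03],
       [ 2.24536727e-04, -2.27082025e-03, -9.99997396e-01]]), 'wrist_force': array([-0.49138887, -0.39957843, -0.12780435]), 'torque': array([-0.05644456,  0.09152108, -0.06309223]), 'opening': 0.08552854881152032}
scene {'fx': 393.13263017266104, 'fy': 393.13263017266104, 'cx': 280.4280916640258, 'cy': 216.51288031896138, 'position': array([1.1283515 , 0.30621879, 0.68765257]), 'orientation': array([[-0.50489869, -0.57963003,  0.63961421],
       [ 0.8631035 , -0.32923806,  0.38295515],
       [-0.01138696,  0.74540682,  0.66651258]])}
top {'fx': 420.6384826719299, 'fy': 420.6384826719299, 'cx': 283.3280694974189, 'cy': 206.00265020495127, 'position': array([ 0.32607056, -0.05915535,  1.12319275]), 'orientation': array([[ 0.00823366,  0.98349788, -0.18073218],
       [-0.9998118 ,  0.00492186, -0.01876516],
       [-0.01756595,  0.18085267,  0.98335332]])}
{'fx': 318.7434931248858, 'fy': 318.7434931248858, 'cx': 278.99388666037413, 'cy': 212.1417590418953, 'position': array([0.2134784 , 0.59118995, 0.37378545]), 'orientation': array([[ 0.4438458 , -0.85993701, -0.2520104 ],
       [ 0.89610238,  0.4255568 ,  0.12610288],
       [-0.0011958 , -0.28179735,  0.9594732 ]])}
```

View pics/scene0.png

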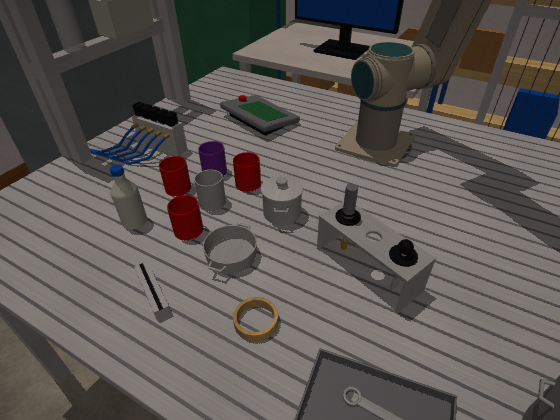

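View pics/top0.png

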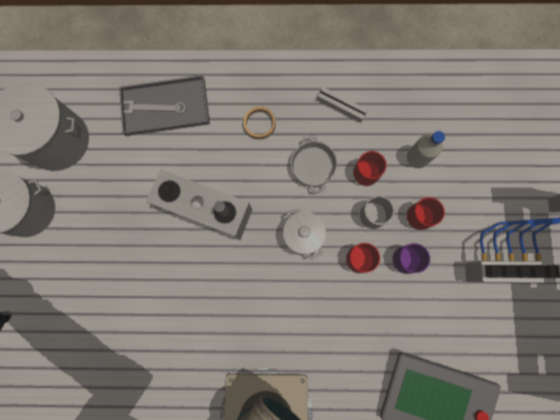

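View pics/wrist0.png

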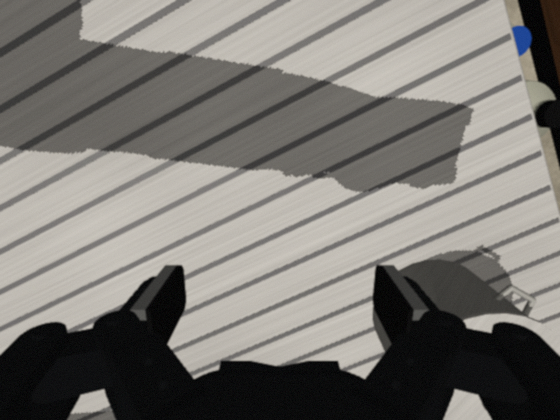

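The top view shows a grey handle at (222,208) on a disc in the rack's right-hand hole, and the stirrer's ball at (168,190). Candidates for the pot are:
- grey (377,212), the right shape and colour
- red (370,168), (426,213) and (363,258)
- purple (411,258)
- wide pan (314,165)
- lidded pot (304,232)

I choose the grey one at (377,212), which is at (210,190) in the scene view. Next I check it in a close crop and measure.

```bash
cat > h.py <<'E'
import numpy as np, cv2
def ray(ci,u,v):
    d=np.array([(u-ci['cx'])/ci['fx'],-(v-ci['cy'])/ci['fy'],-1.0]);return ci['orientation']@d
def onz(ci,u,v,z):
    d=ray(ci,u,v);p=ci['position'];return p+d*(z-p[2])/d[2]
def proj(ci,P):
    c=ci['orientation'].T@(np.asarray(P)-ci['position']);return np.array([ci['cx']+ci['fx']*c[0]/-c[2],ci['cy']-ci['fy']*c[1]/-c[2]])
E
python3 - <<'E'
import cv2,numpy as np
t=cv2.imread('pics/top0.png');s=cv2.imread('pics/scene0.png')
a=cv2.resize(t[160:245,140:260],None,fx=4,fy=4,interpolation=cv2.INTER_CUBIC)
b=cv2.resize(t[185:240,345:410],None,fx=4,fy=4,interpolation=cv2.INTER_CUBIC)
c=cv2.resize(s[160:220,180:245],None,fx=4,fy=4,interpolation=cv2.INTER_CUBIC)
o=np.zeros((600,760,3),np.uint8);o[:340,:480]=a;o[:220,490:750]=b;o[345:585,:260]=c
d=cv2.resize(s[175:310,310:440],None,fx=1.8,fy=1.8,interpolation=cv2.INTER_CUBIC);o[345:345+243,300:300+234]=d
cv2.imwrite('pics/crop1.png',o)
E
```

```text
(no output)
```

View pics/crop1.png

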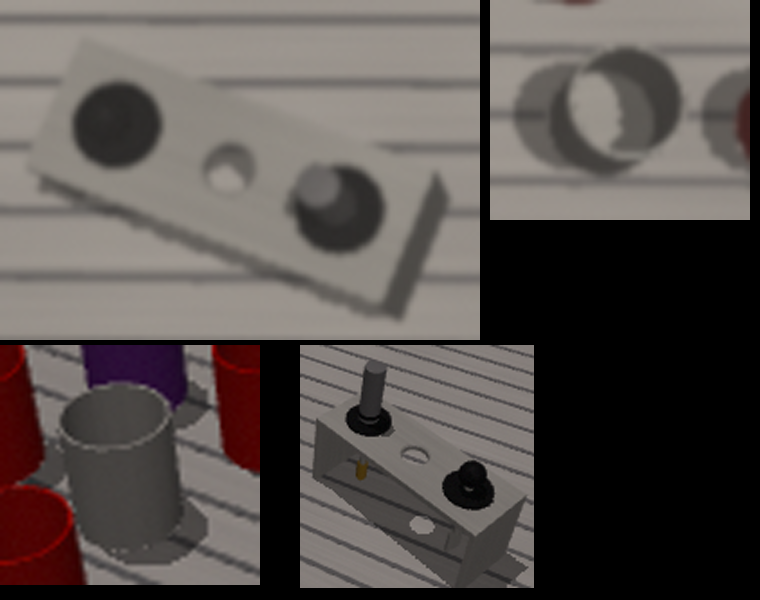

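```bash
python3 - <<'E'
from rig import r
from h import *
T=r.camera_info('top');S=r.camera_info('scene')
o=-.375
for n,u,v,z in [('stir',169.25,191.25,.111),('hole',197.25,202,.106),('probedisc',225,212.2,.111),('handletop',219.75,206.5,.191),('pot',378.5,210.75,.085)]:
    print(n,onz(T,u+o,v+o,z))
print('rimL',onz(T,(566-490)/4+345+o,210,.085),onz(T,(682-490)/4+345+o,210,.085))
for n,x,y,z in [('disc',369-300,420-345,.111),('htop',375-300,365-345,.191),('stir',468-300,487-345,.111)]:
    print('S',n,onz(S,310+x/1.8-.2,175+y/1.8-.2,z))
print('S pot',onz(S,180+118/4+o,160+70/4+o,.085))
E
```

```text
stir [0.54875984 0.24383996 0.111     ]
hole [0.52295901 0.17417267 0.106     ]
probedisc [0.49689889 0.10370434 0.111     ]
handletop [0.49639544 0.10316526 0.191     ]
pot [ 0.50697358 -0.27599789  0.085     ]
rimL [ 0.50773674 -0.23996125  0.085     ] [ 0.50810993 -0.31205188  0.085     ]
S disc [0.5014436  0.10403218 0.111     ]
S htop [0.49713676 0.10072251 0.191     ]
S stir [0.55026833 0.24203417 0.111     ]
S pot [ 0.5089939  -0.27877491  0.085     ]
```

Top and scene views agree within about 4 mm: probe at (0.497, 0.103) and pot at (0.508, -0.277). Disc spacing is 149 mm (expected 150) and the rim is 72 mm wide (expected 74). I approach above the probe.

```bash
python3 -m crank '[{"dx":-0.03,"dy":-0.024,"dz":-0.02,"fingers":100},{"dx":-0.08,"dy":-0.062,"dz":-0.03},{"dx":-0.128,"dy":-0.1,"dz":-0.03},{"dx":-0.176,"dy":-0.137,"dz":-0.03},{"dx":-0.224,"dy":-0.175,"dz":-0.03},{"dx":-0.272,"dy":-0.212,"dz":-0.03},{"dx":-0.315,"dy":-0.245,"dz":-0.03},{"dx":-0.34,"dy":-0.265,"dz":-0.03}]' 40; python3 - <<'E'
from rig import r
import cv2
s=r.sense();print(s['t'],s['q'],s['tcp_pos'],s['tool_rot'])
im=r.capture("wrist");cv2.imwrite("pics/wrist1.png",im[:,:,::-1])
E
```

```text
0.15 [ 5.77329053e+01  1.58729493e+01 -1.58001192e+00  7.26525994e+01
  3.45537593e-04  8.40758777e+01] [0.277179   0.55982982 0.40376354] [[-8.96153771e-01  4.43742539e-01 -9.88685234e-04]
 [ 4.43743597e-01  8.96152444e-01 -1.55463940e-03]
 [ 1.96153055e-04 -1.83191870e-03 -9.99998303e-01]]invalid input
```

View pics/wrist1.png

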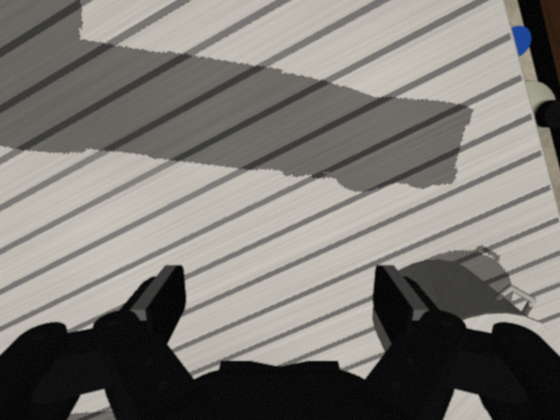

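The wrist view is unchanged because the call was refused. Each row probably needs every field.

```bash
python3 -m crank '[{"rx":0,"ry":0,"rz":0,"dx":-0.03,"dy":-0.024,"dz":-0.02,"fingers":100},{"rx":0,"ry":0,"rz":0,"dx":-0.08,"dy":-0.062,"dz":-0.03,"fingers":100},{"rx":0,"ry":0,"rz":0,"dx":-0.128,"dy":-0.1,"dz":-0.03,"fingers":100},{"rx":0,"ry":0,"rz":0,"dx":-0.176,"dy":-0.137,"dz":-0.03,"fingers":100},{"rx":0,"ry":0,"rz":0,"dx":-0.224,"dy":-0.175,"dz":-0.03,"fingers":100},{"rx":0,"ry":0,"rz":0,"dx":-0.272,"dy":-0.212,"dz":-0.03,"fingers":100},{"rx":0,"ry":0,"rz":0,"dx":-0.315,"dy":-0.245,"dz":-0.03,"fingers":100},{"rx":0,"ry":0,"rz":0,"dx":-0.34,"dy":-0.265,"dz":-0.03,"fingers":100}]' 40; python3 - <<'E'
from rig import r
import cv2
s=r.sense();print(s['t'],s['q'],s['tcp_pos'],s['tool_rot'])
im=r.capture("wrist");cv2.imwrite("pics/wrist2.png",im[:,:,::-1])
E
```

```text
t: 1.2
tcp_pos: [0.465, 0.1693, 0.4342]
tool_rot: [[-0.895, 0.446, -0.001], [0.446, 0.895, -0.001], [-0.0, -0.002, -1.0]]
wrist_force: [-0.3, 0.1, -0.1]
opening: 0.0855
1.2 [ 12.53382808   1.71337957 -14.55076938  73.78573754  -0.07516305
  39.01210602] [0.46502113 0.16929717 0.43423842] [[-8.95103757e-01  4.45857538e-01 -5.65241841e-04]
 [ 4.45857871e-01  8.95102563e-01 -1.46953067e-03]
 [-1.49251908e-04 -1.56739995e-03 -9.99998760e-01]]
```

View pics/wrist2.png

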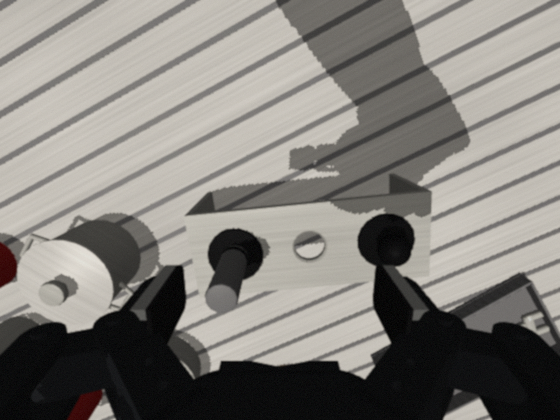

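The wrist view shows the probe's disc at about (235,253) and its handle top at (221,297), with the stirrer at (386,241). I use these as a third measurement.

```bash
python3 - <<'E'
from rig import r
from h import *
W=r.camera_info('wrist');s=r.sense()
for n,u,v,z in [('disc',235,253,.111),('htop',221,297,.191),('hole',309.5,245,.106),('stir',386,241,.111)]:print(n,onz(W,u,v,z))
P=np.array([.497,.1035,.315]);print(s['tcp_pos'],s['tool_rot'].T@(P-s['tcp_pos']))
E
```

```text
disc [0.49833814 0.10125365 0.111     ]
htop [0.49913749 0.10105081 0.191     ]
hole [0.52580019 0.17085583 0.106     ]
stir [0.55352053 0.24047264 0.111     ]
[0.46615556 0.1675877  0.43419773] [-0.05598815 -0.0430997   0.11947575]
```

```bash
python3 -m crank '[{"rx":0,"ry":0,"rz":0,"dx":-0.03,"dy":-0.023,"dz":0,"fingers":100},{"rx":0,"ry":0,"rz":0,"dx":-0.0575,"dy":-0.044,"dz":0,"fingers":100},{"rx":0,"ry":0,"rz":0,"dx":-0.0575,"dy":-0.044,"dz":0.01,"fingers":100},{"rx":0,"ry":0,"rz":0,"dx":-0.0575,"dy":-0.044,"dz":0.03,"fingers":100},{"rx":0,"ry":0,"rz":0,"dx":-0.0575,"dy":-0.044,"dz":0.03,"fingers":100}]' 40; python3 - <<'E'
from rig import r
import cv2
s=r.sense();print(s['t'],s['tcp_pos'])
im=r.capture("wrist");cv2.imwrite("pics/wrist3.png",im[:,:,::-1])
from h import *
print(proj(r.camera_info('wrist'),[.498,.1025,.191]))
E
```

```text
t: 1.88
tcp_pos: [0.4966, 0.1029, 0.4024]
tool_rot: [[-0.894, 0.447, -0.004], [0.447, 0.894, -0.004], [0.002, -0.006, -1.0]]
wrist_force: [-0.0, -0.4, -0.5]
opening: 0.0857
1.875 [0.49656342 0.10290216 0.40237178]
[280.58034797 241.01370991]
```

View pics/wrist3.png

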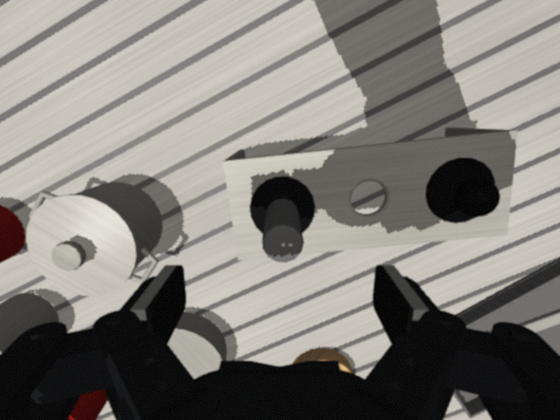

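The handle top is at (283,243) against a predicted (280.6,241), centred between the pads. I go down to the grasp height and close.

```bash
python3 -m crank '[{"rx":0,"ry":0,"rz":0,"dx":0,"dy":0,"dz":0.03,"fingers":100},{"rx":0,"ry":0,"rz":0,"dx":0,"dy":0,"dz":0.06,"fingers":100},{"rx":0,"ry":0,"rz":0,"dx":0,"dy":0,"dz":0.08,"fingers":100},{"rx":0,"ry":0,"rz":0,"dx":0,"dy":0,"dz":0.087,"fingers":100},{"rx":0,"ry":0,"rz":0,"dx":0,"dy":0,"dz":0.087,"fingers":100},{"rx":0,"ry":0,"rz":0,"dx":0,"dy":0,"dz":0.087,"fingers":100}]' 40; python3 - <<'E'
from rig import r
import cv2
s=r.sense();print(s['t'],s['tcp_pos'],s['tool_rot'],s['wrist_force'])
im=r.capture("wrist");cv2.imwrite("pics/wrist4.png",im[:,:,::-1])
E
```

```text
t: 2.68
tcp_pos: [0.4975, 0.1028, 0.3178]
tool_rot: [[-0.895, 0.447, 0.0], [0.447, 0.895, -0.004], [-0.002, -0.003, -1.0]]
wrist_force: [0.8, 0.2, 0.0]
opening: 0.0848
2.675 [0.49750897 0.10282777 0.31781598] [[-8.94701830e-01  4.46663823e-01  2.53432100e-04]
 [ 4.46659697e-01  8.94695738e-01 -3.82765798e-03]
 [-1.93642096e-03 -3.31141469e-03 -9.99992642e-01]] [0.84959053 0.20270087 0.01547723]
```

View pics/wrist4.png

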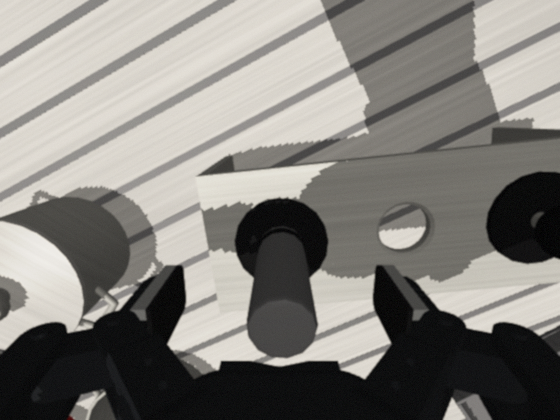

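The handle stands between the pads at (282,300), so I close.

```bash
python3 -m crank '[{"rx":0,"ry":0,"rz":0,"dx":0,"dy":0,"dz":0,"fingers":40},{"rx":0,"ry":0,"rz":0,"dx":0,"dy":0,"dz":0,"fingers":30},{"rx":0,"ry":0,"rz":0,"dx":0,"dy":0,"dz":0,"fingers":0},{"rx":0,"ry":0,"rz":0,"dx":0,"dy":0,"dz":0,"fingers":0},{"rx":0,"ry":0,"rz":0,"dx":0,"dy":0,"dz":0,"fingers":0},{"rx":0,"ry":0,"rz":0,"dx":0,"dy":0,"dz":0,"fingers":0},{"rx":0,"ry":0,"rz":0,"dx":0,"dy":0,"dz":0,"fingers":0}]' 50;  python3 - <<'E'
from rig import r
import cv2
s=r.sense();print(s['t'],s['tcp_pos'],s['tool_rot'],s['wrist_force'])
im=r.capture("scene");cv2.imwrite("pics/scene5.png",im[:,:,::-1])
E
```

```text
t: 3.6
tcp_pos: [0.4976, 0.1028, 0.318]
tool_rot: [[-0.895, 0.447, 0.001], [0.447, 0.895, -0.004], [-0.002, -0.003, -1.0]]
wrist_force: [-0.1, 0.3, 2.8]
opening: 0.0247
3.6 [0.49758545 0.102815   0.31797796] [[-8.94660655e-01  4.46746002e-01  5.67701352e-04]
 [ 4.46741054e-01  8.94655495e-01 -3.73835136e-03]
 [-2.17799066e-03 -3.09094038e-03 -9.99992851e-01]] [-0.12091755  0.26878791  2.79666888]
```

View pics/scene5.png

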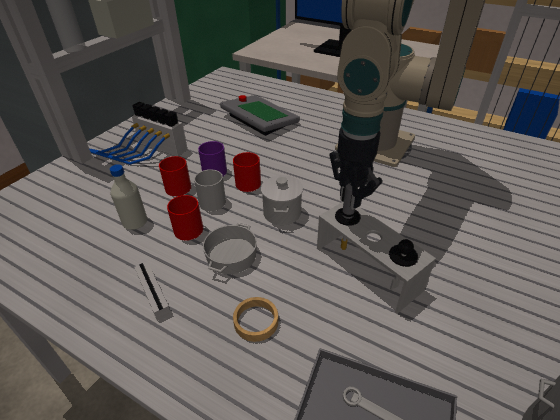

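The opening is 24.7 mm on the 26 mm handle and the scene view shows the gripper on the probe at (350,190), so it is gripped. I lift.

```bash
python3 -m crank '[{"rx":0,"ry":0,"rz":0,"dx":0,"dy":0,"dz":-0.01,"fingers":0},{"rx":0,"ry":0,"rz":0,"dx":0,"dy":0,"dz":-0.03,"fingers":0},{"rx":0,"ry":0,"rz":0,"dx":0,"dy":0,"dz":-0.055,"fingers":0},{"rx":0,"ry":0,"rz":0,"dx":0,"dy":0,"dz":-0.08,"fingers":0},{"rx":0,"ry":0,"rz":0,"dx":0,"dy":0,"dz":-0.11,"fingers":0},{"rx":0,"ry":0,"rz":0,"dx":0,"dy":0,"dz":-0.135,"fingers":0},{"rx":0,"ry":0,"rz":0,"dx":0,"dy":0,"dz":-0.145,"fingers":0},{"rx":0,"ry":0,"rz":0,"dx":0,"dy":0,"dz":-0.145,"fingers":0}]';  python3 - <<'E'
from rig import r
import cv2
s=r.sense();print(s['t'],s['tcp_pos'],s['tool_rot'])
im=r.capture("scene");cv2.imwrite("pics/scene6.png",im[:,:,::-1])
P=[.508,-.277,s['tcp_pos'][2]];print(s['tool_rot'].T@(P-s['tcp_pos']))
E
```

```text
t: 4.65
tcp_pos: [0.4975, 0.1033, 0.4633]
tool_rot: [[-0.895, 0.447, 0.001], [0.447, 0.895, -0.004], [-0.003, -0.003, -1.0]]
wrist_force: [-0.1, -0.3, -1.8]
opening: 0.025
4.65 [0.49754744 0.10333815 0.46328075] [[-0.89466288  0.44673961  0.00143169]
 [ 0.44673215  0.89465992 -0.00374287]
 [-0.00295296 -0.00270903 -0.99999197]]
[-0.1792608  -0.33560373  0.00143852]
```

View pics/scene6.png

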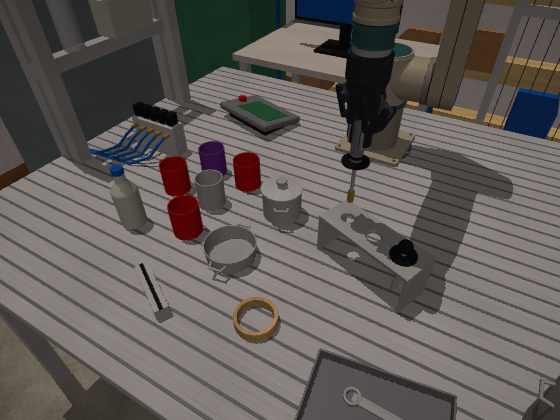

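The probe is clear of the rack, with its tip at (351,200). I carry it over to the pot.

```bash
python3 -m crank '[{"rx":0,"ry":0,"rz":0,"dx":-0.01,"dy":-0.019,"dz":0,"fingers":0},{"rx":0,"ry":0,"rz":0,"dx":-0.03,"dy":-0.056,"dz":0,"fingers":0},{"rx":0,"ry":0,"rz":0,"dx":-0.055,"dy":-0.103,"dz":0,"fingers":0},{"rx":0,"ry":0,"rz":0,"dx":-0.08,"dy":-0.15,"dz":0,"fingers":0},{"rx":0,"ry":0,"rz":0,"dx":-0.105,"dy":-0.197,"dz":0,"fingers":0},{"rx":0,"ry":0,"rz":0,"dx":-0.13,"dy":-0.243,"dz":0,"fingers":0},{"rx":0,"ry":0,"rz":0,"dx":-0.15,"dy":-0.281,"dz":0,"fingers":0},{"rx":0,"ry":0,"rz":0,"dx":-0.163,"dy":-0.305,"dz":0,"fingers":0}]' && python3 - <<'E'
from rig import r
s=r.sense();print(s['t'],s['q'],s['tcp_pos'])
P=[.508,-.277,.4633];print(s['tool_rot'].T@(P-s['tcp_pos']))
E
```

```text
t: 5.7
tcp_pos: [0.5063, -0.2443, 0.4616]
tool_rot: [[-0.894, 0.448, -0.003], [0.448, 0.894, -0.002], [0.002, -0.003, -1.0]]
wrist_force: [0.6, -0.0, -0.7]
opening: 0.0248
5.7 [-32.30353134   8.08355703  -4.28515183  77.71445567  -0.20890038
  -5.66085904] [ 0.50631776 -0.24432193  0.46155632]
[-0.01615412 -0.02845996 -0.00167365]
```

```bash
python3 -m crank '[{"rx":0,"ry":0,"rz":0,"dx":-0.01,"dy":-0.018,"dz":0,"fingers":0},{"rx":0,"ry":0,"rz":0,"dx":-0.016,"dy":-0.0285,"dz":0,"fingers":0},{"rx":0,"ry":0,"rz":0,"dx":-0.016,"dy":-0.0285,"dz":0.02,"fingers":0},{"rx":0,"ry":0,"rz":0,"dx":-0.016,"dy":-0.0285,"dz":0.035,"fingers":0},{"rx":0,"ry":0,"rz":0,"dx":-0.016,"dy":-0.0285,"dz":0.035,"fingers":0},{"rx":0,"ry":0,"rz":0,"dx":-0.016,"dy":-0.0285,"dz":0.035,"fingers":0}]' && python3 - <<'E'
from rig import r
import cv2
from h import *
s=r.sense();print(s['t'],s['tcp_pos'],s['tool_rot'][:,2])
p=s['tcp_pos']+s['tool_rot'][:,2]*.312
print('tip exp',p)
O=np.zeros((430,800,3),np.uint8)
for i,n in enumerate(("scene","top")):
    im=r.capture(n)[:,:,::-1];ci=r.camera_info(n);cv2.imwrite(f'pics/{n}7.png',im)
    print(n,'tip',proj(ci,p),'rimcentre',proj(ci,[.508,-.277,.085]))
    u,v=(210,165) if n=='scene' else (378,211)
    c=im[v-50:v+50,u-45:u+45] if v>=50 else im
    O[:400,i*400:i*400+360]=cv2.resize(c,None,fx=4,fy=4,interpolation=cv2.INTER_CUBIC)
cv2.imwrite('pics/c7.png',O)
w=r.capture('wrist');cv2.imwrite('pics/w7.png',w[:,:,::-1])
E
```

```text
t: 6.45
tcp_pos: [0.5079, -0.2767, 0.427]
tool_rot: [[-0.894, 0.448, -0.003], [0.448, 0.894, -0.002], [0.002, -0.003, -1.0]]
wrist_force: [0.5, -1.4, -1.1]
opening: 0.0247
6.45 [ 0.50789725 -0.27669009  0.42696057] [-0.00294511 -0.00241208 -0.99999275]
tip exp [ 0.50697837 -0.27744266  0.11496283]
scene tip [208.47629062 167.32788203] rimcentre [209.9043986  177.12648818]
top tip [381.24429347 208.2678132 ] rimcentre [378.51482314 209.97176246]
```

View pics/c7.png

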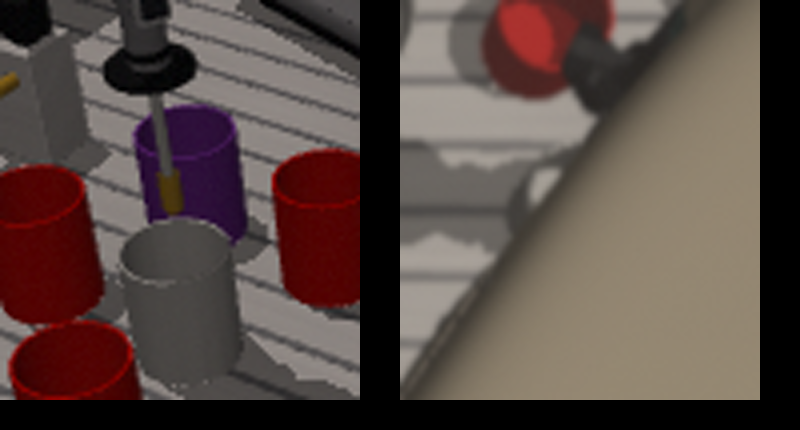

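View pics/w7.png

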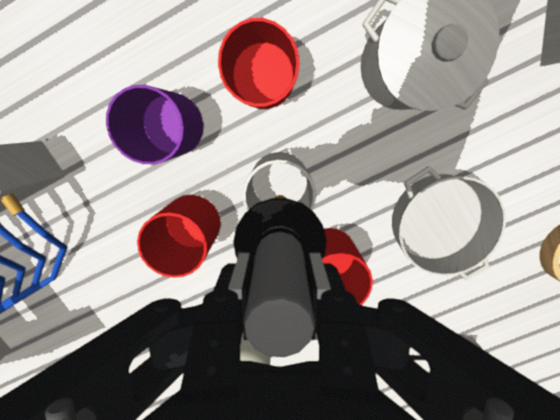

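The scene crop puts the probe tip at px (207.6,168), predicted (208.5,167.3), right above the grey rim at (209.6,177.6). The wrist view puts the rim at columns 246–314 with its far edge at about (280,152). I cross-check with that.

```bash
python3 - <<'E'
from rig import r
from h import *
W=r.camera_info('wrist')
f=onz(W,280,152,.085);a=onz(W,246,185,.085);b=onz(W,314,185,.085)
print(f,a,b,np.linalg.norm(a-b))
R=r.sense()['tool_rot'];print('centre from far edge',f+.037*R[:,0]*np.sign(R[:,0]@(np.array([.508,-.277,.085])-f)))
c=(f-[.508,-.277,.085]);print(np.linalg.norm(c))
E
```

```text
[ 0.47218417 -0.25931311  0.085     ] [ 0.48606222 -0.30417373  0.085     ] [ 0.51641147 -0.24354745  0.085     ] 0.06779839695241043
centre from far edge [ 0.50526047 -0.27589497  0.08499336]
0.03994496052217739
```

The pot centre agrees within 3 mm, against 27 mm of clearance. I lower gently until the tip is at about z 0.03.

```bash
python3 -m crank '[{"rx":0,"ry":0,"rz":0,"dx":0,"dy":0,"dz":0.01,"fingers":0},{"rx":0,"ry":0,"rz":0,"dx":0,"dy":0,"dz":0.022,"fingers":0},{"rx":0,"ry":0,"rz":0,"dx":0,"dy":0,"dz":0.036,"fingers":0},{"rx":0,"ry":0,"rz":0,"dx":0,"dy":0,"dz":0.05,"fingers":0},{"rx":0,"ry":0,"rz":0,"dx":0,"dy":0,"dz":0.064,"fingers":0},{"rx":0,"ry":0,"rz":0,"dx":0,"dy":0,"dz":0.076,"fingers":0},{"rx":0,"ry":0,"rz":0,"dx":0,"dy":0,"dz":0.084,"fingers":0},{"rx":0,"ry":0,"rz":0,"dx":0,"dy":0,"dz":0.087,"fingers":0}]' && python3 -m crank '[{"rx":0,"ry":0,"rz":0,"dx":0,"dy":0,"dz":0.002,"fingers":0},{"rx":0,"ry":0,"rz":0,"dx":0,"dy":0,"dz":0.002,"fingers":0},{"rx":0,"ry":0,"rz":0,"dx":0,"dy":0,"dz":0.002,"fingers":0},{"rx":0,"ry":0,"rz":0,"dx":0,"dy":0,"dz":0.002,"fingers":0},{"rx":0,"ry":0,"rz":0,"dx":0,"dy":0,"dz":0.002,"fingers":0},{"rx":0,"ry":0,"rz":0,"dx":0,"dy":0,"dz":0.002,"fingers":0},{"rx":0,"ry":0,"rz":0,"dx":0,"dy":0,"dz":0.002,"fingers":0},{"rx":0,"ry":0,"rz":0,"dx":0,"dy":0,"dz":0.002,"fingers":0}]' && python3 - <<'E'
from rig import r
import cv2
from h import *
im=r.capture('scene')[:,:,::-1];ci=r.camera_info('scene');s=r.sense()
p=s['tcp_pos']+s['tool_rot'][:,2]*.312
print('tip',p,'disc exp px',proj(ci,p+[0,0,.1025]))
cv2.imwrite('pics/c8.png',cv2.resize(im[105:215,160:260],None,fx=5,fy=5,interpolation=cv2.INTER_CUBIC))
E
```

```text
t: 7.6
tcp_pos: [0.5077, -0.2772, 0.3399]
tool_rot: [[-0.894, 0.448, -0.003], [0.448, 0.894, -0.003], [0.001, -0.004, -1.0]]
wrist_force: [-0.3, -0.8, -0.6]
opening: 0.0249
t: 8.6
tcp_pos: [0.5077, -0.2772, 0.3379]
tool_rot: [[-0.894, 0.448, -0.003], [0.448, 0.894, -0.003], [0.001, -0.004, -1.0]]
wrist_force: [0.2, -0.0, -1.8]
opening: 0.0248
tip [ 0.50692904 -0.27810644  0.02591724] disc exp px [207.57049848 162.83392059]
```

View pics/c8.png

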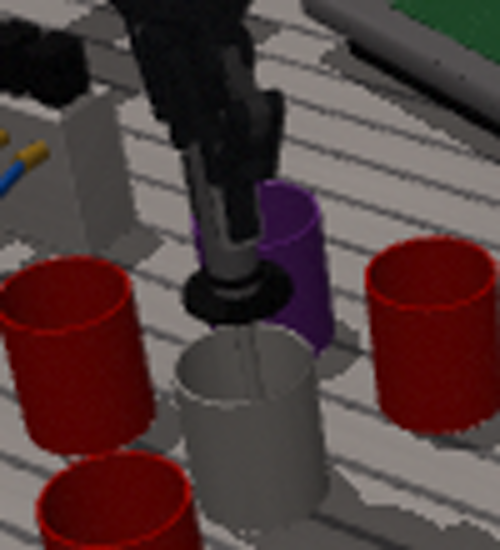

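The disc is at px (207.5,162.9), exactly as predicted, with the stem inside the grey pot and the tip at z≈0.026. I hold a little longer, then raise.

```bash
python3 -m crank '[{"rx":0,"ry":0,"rz":0,"dx":0,"dy":0,"dz":0,"fingers":0},{"rx":0,"ry":0,"rz":0,"dx":0,"dy":0,"dz":0,"fingers":0},{"rx":0,"ry":0,"rz":0,"dx":0,"dy":0,"dz":0,"fingers":0},{"rx":0,"ry":0,"rz":0,"dx":0,"dy":0,"dz":0,"fingers":0},{"rx":0,"ry":0,"rz":0,"dx":0,"dy":0,"dz":-0.01,"fingers":0},{"rx":0,"ry":0,"rz":0,"dx":0,"dy":0,"dz":-0.025,"fingers":0},{"rx":0,"ry":0,"rz":0,"dx":0,"dy":0,"dz":-0.045,"fingers":0},{"rx":0,"ry":0,"rz":0,"dx":0,"dy":0,"dz":-0.065,"fingers":0}]' && python3 -m crank '[{"rx":0,"ry":0,"rz":0,"dx":0,"dy":0,"dz":-0.02,"fingers":0},{"rx":0,"ry":0,"rz":0,"dx":0,"dy":0,"dz":-0.045,"fingers":0},{"rx":0,"ry":0,"rz":0,"dx":0,"dy":0,"dz":-0.06,"fingers":0},{"rx":0,"ry":0,"rz":0,"dx":0,"dy":0,"dz":-0.06,"fingers":0}]' && python3 - <<'E'
from rig import r
s=r.sense();print(s['tcp_pos'])
P=[.4976,.1028,.4633];print(s['tool_rot'].T@(P-s['tcp_pos']))
E
```

```text
t: 9.65
tcp_pos: [0.508, -0.2771, 0.4049]
tool_rot: [[-0.894, 0.448, -0.001], [0.448, 0.894, -0.004], [-0.001, -0.004, -1.0]]
wrist_force: [0.7, -0.7, -1.1]
opening: 0.025
t: 10.15
tcp_pos: [0.5085, -0.2771, 0.467]
tool_rot: [[-0.894, 0.448, 0.002], [0.448, 0.894, -0.006], [-0.004, -0.004, -1.0]]
wrist_force: [-0.4, -0.1, -1.1]
opening: 0.0252
[ 0.5084593  -0.27714248  0.46700266]
[0.17997517 0.33480557 0.00144561]
```

```bash
python3 -m crank '[{"rx":0,"ry":0,"rz":0,"dx":0.01,"dy":0.019,"dz":0,"fingers":0},{"rx":0,"ry":0,"rz":0,"dx":0.03,"dy":0.056,"dz":0,"fingers":0},{"rx":0,"ry":0,"rz":0,"dx":0.055,"dy":0.102,"dz":0,"fingers":0},{"rx":0,"ry":0,"rz":0,"dx":0.08,"dy":0.149,"dz":0,"fingers":0},{"rx":0,"ry":0,"rz":0,"dx":0.105,"dy":0.195,"dz":0,"fingers":0},{"rx":0,"ry":0,"rz":0,"dx":0.13,"dy":0.242,"dz":0,"fingers":0},{"rx":0,"ry":0,"rz":0,"dx":0.15,"dy":0.279,"dz":0,"fingers":0},{"rx":0,"ry":0,"rz":0,"dx":0.165,"dy":0.307,"dz":0,"fingers":0}]' && python3 - <<'E'
from rig import r
from scipy.spatial.transform import Rotation as Q
s=r.sense();print(s['tcp_pos'])
P=[.4976,.1028,.4633];print(s['tool_rot'].T@(P-s['tcp_pos']))
import numpy as np
G=np.array([[-8.94660655e-01,4.46746002e-01,5.67701352e-04],[4.46741054e-01,8.94655495e-01,-3.73835136e-03],[-2.17799066e-03,-3.09094038e-03,-9.99992851e-01]])
print(Q.from_matrix(s['tool_rot'].T@G).as_rotvec())
E
```

```text
t: 11.15
tcp_pos: [0.497, 0.0739, 0.4637]
tool_rot: [[-0.895, 0.446, -0.001], [0.446, 0.895, -0.005], [-0.002, -0.005, -1.0]]
wrist_force: [1.6, 0.4, -1.1]
opening: 0.025
[0.49704671 0.0738535  0.46372962]
[0.01242412 0.02615256 0.00027507]
[-0.00193808 -0.00032386  0.00050865]
```

```bash
python3 -m crank '[{"rx":0,"ry":0,"rz":0,"dx":0.007,"dy":0.015,"dz":0,"fingers":0},{"rx":0,"ry":0,"rz":0,"dx":0.0125,"dy":0.026,"dz":0,"fingers":0},{"rx":0,"ry":0,"rz":0,"dx":0.0125,"dy":0.026,"dz":0.01,"fingers":0},{"rx":0,"ry":0,"rz":0,"dx":0.0125,"dy":0.026,"dz":0.02,"fingers":0},{"rx":0,"ry":0,"rz":0,"dx":0.0125,"dy":0.026,"dz":0.02,"fingers":0},{"rx":0,"ry":0,"rz":0,"dx":0.0125,"dy":0.026,"dz":0.02,"fingers":0}]' && python3 - <<'E'
from rig import r
import cv2
from h import *
s=r.sense();print(s['tcp_pos'],s['tool_rot'].T@(np.array([.4976,.1028,.318])-s['tcp_pos']))
p=s['tcp_pos']+s['tool_rot'][:,2]*.312
O=np.zeros((400,800,3),np.uint8)
im=r.capture('scene')[:,:,::-1];ci=r.camera_info('scene');print(proj(ci,p),proj(ci,[.498,.1025,.106]))
O[:,:400]=cv2.resize(im[155:255,300:400],None,fx=4,fy=4,interpolation=cv2.INTER_CUBIC)
im=r.capture('top')[:,:,::-1];ci=r.camera_info('top');print(proj(ci,p),proj(ci,[.498,.1025,.106]))
O[:,400:]=cv2.resize(im[155:255,150:250],None,fx=4,fy=4,interpolation=cv2.INTER_CUBIC)
cv2.imwrite('pics/c9.png',O)
im=r.capture('wrist');cv2.imwrite('pics/w9.png',im[:,:,::-1])
E
```

```text
t: 11.9
tcp_pos: [0.4975, 0.102, 0.4434]
tool_rot: [[-0.894, 0.447, -0.001], [0.447, 0.894, -0.005], [-0.002, -0.005, -1.0]]
wrist_force: [0.0, 0.1, -1.3]
opening: 0.0252
[0.49751994 0.10204788 0.44340352] [0.00046316 0.00136634 0.1253975 ]
[348.30148721 207.77514056] [347.87039005 217.02196709]
[224.70153434 210.27369193] [225.44312338 211.7260811 ]
```

View pics/c9.png

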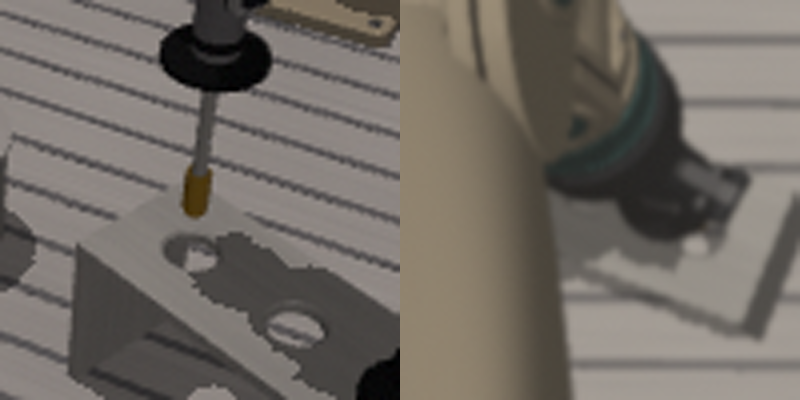

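View pics/w9.png

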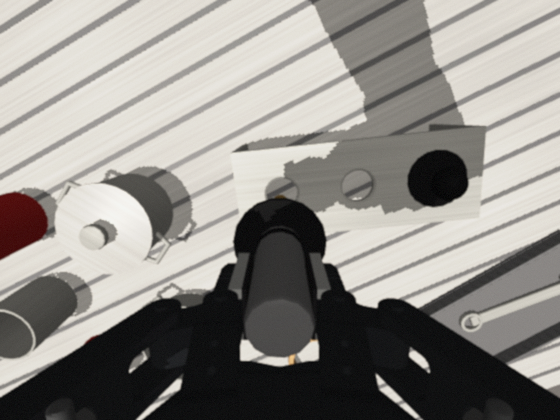

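The rack hole is at scene px (347.1,217.9), predicted (347.9,217.0). The tip is directly above it at (348.6,207.9), and the wrist view agrees (hole at column 281, tip at 280). I insert slowly.

```bash
python3 -m crank '[{"rx":0,"ry":0,"rz":0,"dx":0.0005,"dy":0.001,"dz":0.008,"fingers":0},{"rx":0,"ry":0,"rz":0,"dx":0.0005,"dy":0.001,"dz":0.02,"fingers":0},{"rx":0,"ry":0,"rz":0,"dx":0.0005,"dy":0.001,"dz":0.032,"fingers":0},{"rx":0,"ry":0,"rz":0,"dx":0.0005,"dy":0.001,"dz":0.046,"fingers":0},{"rx":0,"ry":0,"rz":0,"dx":0.0005,"dy":0.001,"dz":0.06,"fingers":0},{"rx":0,"ry":0,"rz":0,"dx":0.0005,"dy":0.001,"dz":0.074,"fingers":0},{"rx":0,"ry":0,"rz":0,"dx":0.0005,"dy":0.001,"dz":0.088,"fingers":0},{"rx":0,"ry":0,"rz":0,"dx":0.0005,"dy":0.001,"dz":0.1,"fingers":0}]' && python3 - <<'E'
from rig import r
import numpy as np
s=r.sense();print(s['tcp_pos'],s['tool_rot'].T@(np.array([.4976,.1028,.318])-s['tcp_pos']),s['wrist_force'])
E
```

```text
t: 13.05
tcp_pos: [0.4976, 0.1029, 0.3429]
tool_rot: [[-0.895, 0.447, -0.0], [0.447, 0.895, -0.005], [-0.002, -0.005, -1.0]]
wrist_force: [0.6, 0.3, -2.0]
opening: 0.0251
[0.49759001 0.10288126 0.34291867] [8.04566014e-06 5.24061431e-05 2.49187510e-02] [ 0.62025424  0.26385301 -1.99456827]
```

```bash
python3 -m crank '[{"rx":0,"ry":0,"rz":0,"dx":0,"dy":0,"dz":0.01,"fingers":0},{"rx":0,"ry":0,"rz":0,"dx":0,"dy":0,"dz":0.018,"fingers":0},{"rx":0,"ry":0,"rz":0,"dx":0,"dy":0,"dz":0.022,"fingers":0},{"rx":0,"ry":0,"rz":0,"dx":0,"dy":0,"dz":0.0245,"fingers":0},{"rx":0,"ry":0,"rz":0,"dx":0,"dy":0,"dz":0.0245,"fingers":0},{"rx":0,"ry":0,"rz":0,"dx":0,"dy":0,"dz":0.0245,"fingers":0}]' && python3 - <<'E'
from rig import r
import cv2
im=r.capture('scene')[:,:,::-1]
cv2.imwrite('pics/c10.png',cv2.resize(im[155:285,300:440],None,fx=4,fy=4,interpolation=cv2.INTER_CUBIC))
E
```

```text
t: 13.8
tcp_pos: [0.4978, 0.1028, 0.3188]
tool_rot: [[-0.895, 0.447, 0.001], [0.447, 0.895, -0.005], [-0.003, -0.004, -1.0]]
wrist_force: [0.1, 0.1, -1.4]
opening: 0.0247
```

View pics/c10.png

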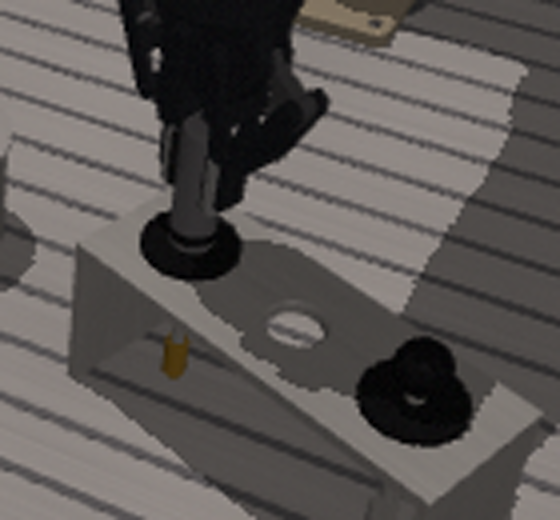

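The crop shows the disc at (190,245), nearly on the plate, with the tip hanging through the hole. The force still shows the probe's weight, so I go about 1 mm lower before releasing.

```bash
python3 -m crank '[{"rx":0,"ry":0,"rz":0,"dx":0,"dy":0,"dz":0.001,"fingers":0},{"rx":0,"ry":0,"rz":0,"dx":0,"dy":0,"dz":0.0012,"fingers":0},{"rx":0,"ry":0,"rz":0,"dx":0,"dy":0,"dz":0.0012,"fingers":0}]' && python3 -m crank '[{"rx":0,"ry":0,"rz":0,"dx":0,"dy":0,"dz":0,"fingers":30},{"rx":0,"ry":0,"rz":0,"dx":0,"dy":0,"dz":0,"fingers":45},{"rx":0,"ry":0,"rz":0,"dx":0,"dy":0,"dz":0,"fingers":70},{"rx":0,"ry":0,"rz":0,"dx":0,"dy":0,"dz":0,"fingers":100},{"rx":0,"ry":0,"rz":0,"dx":0,"dy":0,"dz":0,"fingers":100},{"rx":0,"ry":0,"rz":0,"dx":0,"dy":0,"dz":0,"fingers":100},{"rx":0,"ry":0,"rz":0,"dx":0,"dy":0,"dz":0,"fingers":100}]'
```

```text
t: 14.22
tcp_pos: [0.498, 0.1027, 0.318]
tool_rot: [[-0.895, 0.447, 0.001], [0.447, 0.895, -0.005], [-0.003, -0.004, -1.0]]
wrist_force: [-0.1, -0.2, 1.4]
opening: 0.0247
t: 15.1
tcp_pos: [0.498, 0.1028, 0.318]
tool_rot: [[-0.895, 0.447, 0.001], [0.447, 0.895, -0.005], [-0.003, -0.004, -1.0]]
wrist_force: [0.5, 0.9, -0.7]
opening: 0.0853
```

Seated (force +1.4 N) and released. I retreat straight up, then sideways for a clear view.

```bash
python3 -m crank '[{"rx":0,"ry":0,"rz":0,"dx":0,"dy":0,"dz":-0.01,"fingers":100},{"rx":0,"ry":0,"rz":0,"dx":0,"dy":0,"dz":-0.03,"fingers":100},{"rx":0,"ry":0,"rz":0,"dx":0,"dy":0,"dz":-0.06,"fingers":100},{"rx":0,"ry":0,"rz":0,"dx":0,"dy":0,"dz":-0.09,"fingers":100},{"rx":0,"ry":0,"rz":0,"dx":0,"dy":0,"dz":-0.12,"fingers":100},{"rx":0,"ry":0,"rz":0,"dx":0,"dy":0,"dz":-0.14,"fingers":100}]' && python3 -m crank '[{"rx":0,"ry":0,"rz":0,"dx":0.01,"dy":0.02,"dz":0,"fingers":100},{"rx":0,"ry":0,"rz":0,"dx":0.03,"dy":0.06,"dz":0,"fingers":100},{"rx":0,"ry":0,"rz":0,"dx":0.05,"dy":0.1,"dz":0,"fingers":100},{"rx":0,"ry":0,"rz":0,"dx":0.07,"dy":0.15,"dz":0,"fingers":100},{"rx":0,"ry":0,"rz":0,"dx":0.09,"dy":0.2,"dz":0,"fingers":100},{"rx":0,"ry":0,"rz":0,"dx":0.105,"dy":0.24,"dz":0,"fingers":100},{"rx":0,"ry":0,"rz":0,"dx":0.115,"dy":0.26,"dz":0,"fingers":100},{"rx":0,"ry":0,"rz":0,"dx":0.115,"dy":0.26,"dz":0,"fingers":100}]' && python3 - <<'E'
from rig import r
import cv2
im=r.capture('scene')[:,:,::-1];cv2.imwrite('pics/scene11.png',im)
im=r.capture('top')[:,:,::-1];cv2.imwrite('pics/top11.png',im)
E
```

```text
t: 15.85
tcp_pos: [0.498, 0.1035, 0.4606]
tool_rot: [[-0.895, 0.447, 0.004], [0.447, 0.895, -0.005], [-0.006, -0.003, -1.0]]
wrist_force: [0.2, -0.3, 0.5]
opening: 0.0853
t: 16.85
tcp_pos: [0.511, 0.3885, 0.4593]
tool_rot: [[-0.895, 0.445, 0.004], [0.445, 0.895, -0.005], [-0.006, -0.003, -1.0]]
wrist_force: [-0.5, -0.5, 0.9]
opening: 0.0855
```

View pics/scene11.png

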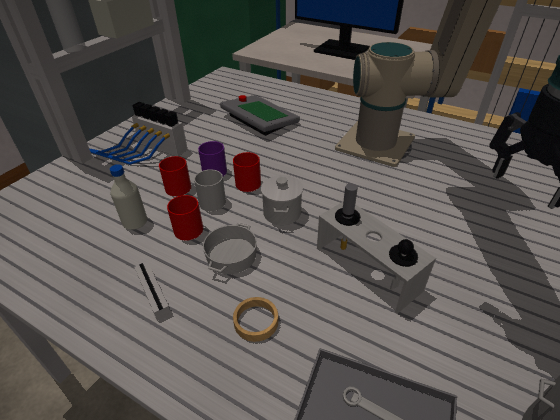

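View pics/top11.png

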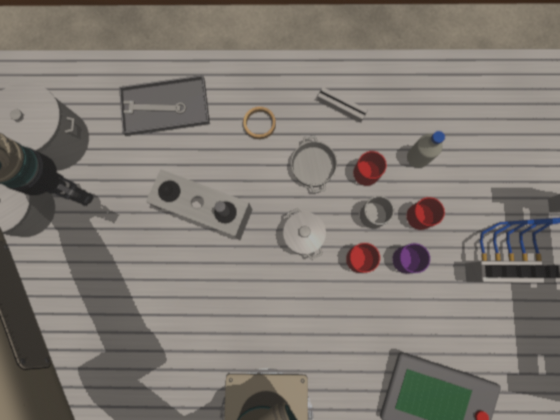

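Both views match the start: the probe is upright in its hole (scene 348,205), the stirrer is at (405,250) and the pot is at (210,190). The arm is clear of everything.

```bash
python3 - <<'E'
from rig import r
print(r.finish_job(), r.sense()['t'])
E
```

```text
the job is handed in; nothing more can be done
the job is handed in; nothing more can be done
```

I lifted the probe from its rack hole and lowered its tip into the small grey pot, to about 22 mm above the pot's floor. I held it there for about 1.5 s, returned it to the same hole and released it. The job was handed in at about 17 s, well under the 54 s limit.

**Last checks:** both camera views show the probe upright in its own hole, the stirrer and pot where they started, and the gripper open and clear. Wrist forces stayed under 3 N at every reading.

**Disagreements:** the position estimates from different views differed by up to about 5 mm, well inside the clearances. One early move call was refused because its rows left out fields. I resent it complete.

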